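# Lay the battery pack down in its case and shut the lid

## Robot

A 6-joint arm with a two-finger parallel gripper is mounted at the origin on the work surface. World frame = base frame: x ahead of the robot, y to its left, z up, the work surface at z = 0. Lengths are in m, angles in rad, forces in N, time in s.
With the tool pointing down it reaches from about 0.35 to 0.875 m from the base axis. Payload 15.5 kg.
Tool frame: the origin (TCP) lies at the very end of the fingers, on their centre line; the grasp point (between the pads) lies 19 mm behind it; z points along the fingers, y is the line along which they close (so a half turn about z gives the same grasp; the last joint's range is limited). The gripper opens to 85 mm and grips with 20 to 120 N. Pads are 22 mm wide; open, the fingers measure 114 mm over their backs; the gripper's body (76 mm by 85 mm) begins 54 mm behind the grasp point. The pads swing forward as they close: fully open they stand 13 mm farther back than shut.
Start: joints at [-1.387, 0.494, 1.345, -0, 1.302, -0.096], TCP at [0.173, -0.601, 0.231] pointing down, gripper open.
Joint ranges: [-2.91, 2.91], [-0.82, 2.16], [0.22, 2.67], [-1.22, 4.37], [0.12, 2.79], [-3.08, 3.08]. Speed limits (rad/s): [1.89, 1.89, 2.57, 3.01, 3.01, 3.01].

## Interface

Orientations are given as a unit quaternion [x, y, z, w].
In Python, from station import bot gives the robot as it stands.
- The arm moves only by the shell command python3 -m jog 'ROWS' [FORCE]. ROWS is a JSON object of lists of equal length, an entry for each row: "offset": the shift along the tool's x, y, z in mm, a list of three; "turn": the turn, a rotation vector about the tool's x, y, z in degrees, a list of three; "gripper": the finger opening in mm, from 0 to 85.4. A call has 1 to 5 rows; each row shifts and turns the commanded pose from where the row before left it, along the tool's axes as they then stand; what a row does not reach is not made up. A row lasts 1/12 s, in which the tool goes at most 41.7 mm and 7.16 degrees, less where a joint would pass 70% of its speed; a pose out of reach is approached as far as the arm can. A call is refused whole if a number of a shift passes 41.7 or a number of a turn 7.16, either way. A call with a gripper value outside its range is refused whole. The fingers move at their own pace and stop on an object; FORCE is the grip in N (left out, the last holds). Time passes only in rows, so rows that do not move let the fingers close. It gives the time, the measured TCP pose, the force, the opening and the grip force at its end, in the units of the state.
- bot.observe(): the state, without advancing time (a new reading comes with each control period).
- bot.snapshot(name): name is "scene" or "top"; returns a dict with "frame" (480x640x3 uint8, red, green, blue), "depth" (480x640 float32, m along the optical axis (not along the pixel's ray), 0 where there is no reading), "intrinsics" (3x3 intrinsics, pixels), "k1" (the pictures are not rectified: a ray, as slopes to the right and down, at radius r is drawn at 1 + k1 r^2 times it, then the intrinsics apply), "pose" (4x4, takes a point from camera to world coordinates). Camera axes: x right, y down, z forward; pixel columns grow to the right and rows downward; lengths in m; the calibration is good to about 2 mm. A picture is of the moment at which its call begins.
- bot.sign_off(): hands the job in; it is judged then, once.
The state is a dict: "time_s": time; "qpos": joint angles; "joint_vel": joint speeds; "joint_efforts": joint torques, N m; "tool_pos": TCP position; "ee_rot": TCP orientation; "force": force on the tool from outside, world axes, zero at the start; "torque": the same for the moment, N m; "opening": opening from 0.0 (shut) to 1.0 (fully open); "gripper_force": force on a finger pad.
Only numpy, scipy, OpenCV 4.12 (cv2) and the standard library are available. Lean on these libraries where they do the work, as an engineer would, in place of code of your own. Each camera call takes 0.05 s, during which the arm holds its last target. There are 200 camera calls.

## Task

The battery pack stands on end in the open transport case: push it over so that it lies flat on the floor of the case, then push the lid over until the case is fully shut, and draw back. Only push with the fingers: do not lift the pack, and leave the mug, the motor and the screwdriver beside the case where they are.

Things in the scene. Friction and masses are not known exactly. Their poses are not given: they have to be found in the camera images.
- case: open-topped grey plastic transport case, fixed to the bench. Outside 152 (its x) x 332 (its y) x 60 mm high; walls and floor 6 mm thick; inside 140 x 320 x 54 mm deep, light grey liner. Origin: centre of its underside, on the bench. x points from the hinge wall (the robot's side) to the latch wall, y along the length, z up.
- lid_hinge (a point): middle of the lid's hinge line, at the top of the case's wall nearest the robot (60 mm above the bench); the line runs along the case's y. Axes as the case's.
- lid_edge (a point): middle of the lid's free edge, on its outer face. The lid is a flat grey plate 152 x 332 x 10 mm; this point lies 152 mm from the hinge line along the plate, and 10 mm outward from the inner face, whose plane holds the hinge line. At the start the lid stands open, leaning back towards the robot, its outer face to the robot, this edge on top 0.2 m up.
- lid (a joint): opening angle of the lid, rad: 0 fully shut, level on the rim; 1.57 upright; at most 2.1 (leaning back towards the robot). Stiff hinge: it stays at any angle where it is left; about 3 to 6 N on the free half moves it. It cannot shut while the pack stands.
- pack: aluminium battery, black end caps, 0.4 to 0.9 kg, 70 (its x) x 45 (y) x 130 mm (z), loose on end on the case's floor. Origin: centre of the end it stands on; z along its length, up at the start. y lies nearly along the case's length: pushed near the top along it, it falls once leaned 20 degrees, and needs 130 mm of floor beyond its foot (tip it to the roomier end). Lying it is 45 mm high.
- mug: white mug, 76 mm across, 90 mm high, standing beyond the left (+y) end of the case; a bystander. Origin: centre of its underside.
- motor: small square motor, 42 x 42 x 40 mm with a 22 mm high shaft, standing beyond the right (-y) end of the case; a bystander. Origin: centre of its underside.
- driver: screwdriver lying on the bench beyond the case's latch wall, roughly along the case's length; a bystander. Origin: on its underside, near its middle.

How it is judged:
On the way, in this order (a step that is already met when the one before it is completed fails the run):
1. the pack lies flat on the floor of the case while the lid is still open (angle between pack's own z axis and vertical between 1.45 and 1.7 rad and z of pack in the frame of case below 0.036 m and value of joint lid above 0.8 rad and linear speed of pack below 0.03 m/s), for 0.2 s.
2. the lid is pushed shut over it (value of joint lid below 0.06 rad), for 0.2 s.
At the end, for the whole second after the job is handed in: The pack lies on its broad face on the case's floor (its length within about 7 degrees of level), at rest, and the lid is shut (under 0.06 rad, i.e. its free edge less than 9 mm above the rim) (value of joint lid below 0.06 rad and angle between pack's own z axis and vertical between 1.45 and 1.7 rad and z of pack in the frame of case between 0.02 and 0.036 m and x of pack in the frame of case between -0.07 and 0.07 m and y of pack in the frame of case between -0.16 and 0.16 m and linear speed of pack below 0.02 m/s); the robot touches nothing.
It fails at once if the pack is lifted (the centre of its foot end more than 60 mm above the case's underside) (z of pack in the frame of case above 0.06 m).
It fails at once if the mug, the motor or the screwdriver is moved more than 30 mm (distance of any of mug, motor, driver from where it was at the start of the episode above 0.03 m).
It fails at once if the mug or the motor is tipped over (angle between any of mug, motor's own z axis and vertical above 0.5 rad).
It also fails if it takes over 48 s, if anything falls off the work surface, if the arm or the gripper's body presses on something with over 40 N, if the wrist force passes 120 N, or if a joint passes its speed limit or range.

## Working session

There is one attempt and no reset: what is moved stays moved. The work goes in short steps, Python scripts to look and compute and a shell command to move; the robot and the scene stay as the last step left them, time stands still between calls to the robot, and variables do not carry over. Pictures are saved under pics/ and viewed, at most 10 in all, crops included, and the job is handed in when it is done.

```bash
mkdir -p pics
cat > h.py <<'E'
import numpy as np,cv2
from station import bot
def snap(n,name=None):
    s=bot.snapshot(n)
    if name: cv2.imwrite('pics/'+name+'.png',cv2.cvtColor(s['frame'],cv2.COLOR_RGB2BGR))
    return s
def cloud(s):
    K=np.array(s['intrinsics']);h,w=s['depth'].shape
    u,v=np.meshgrid(np.arange(w),np.arange(h))
    p=np.stack([u,v],-1).reshape(-1,1,2).astype(float)
    q=cv2.undistortPoints(p,K,np.array([s['k1'],0,0,0.])).reshape(h,w,2)
    c=np.concatenate([q,np.ones((h,w,1))],-1)*s['depth'][...,None]
    T=np.array(s['pose']); return c@T[:3,:3].T+T[:3,3]
E
python3 - <<'E'
from h import *
for n in('top','scene'):
    s=snap(n,n+'0'); P=cloud(s); np.save(n+'P.npy',P); np.save(n+'F.npy',s['frame']); print(n,np.round(s['pose'],3).tolist(),s['k1'],(s['depth']>0).mean())
print(bot.observe())
E
```

```text
top [[0.007, -0.998, 0.064, 0.526], [-1.0, -0.008, -0.021, 0.062], [0.022, -0.064, -0.998, 1.342], [0.0, 0.0, 0.0, 1.0]] -0.2187008522569897 0.9958919270833333
scene [[-0.087, 0.828, -0.554, 1.303], [0.996, 0.081, -0.036, 0.088], [0.015, -0.555, -0.831, 1.105], [0.0, 0.0, 0.0, 1.0]] -0.0716290557547837 0.9959830729166667
{'time_s': 0.1, 'qpos': array([-1.38649871e+00,  4.94143333e-01,  1.34604898e+00,  9.72110043e-06,
        1.30248265e+00, -9.55169318e-02]), 'joint_vel': array([ 2.17127668e-04, -8.25486707e-05, -2.27685955e-03, -1.40418293e-03,
        1.51537708e-03, -2.76991459e-04]), 'joint_efforts': array([-3.73083776e-04, -8.83590674e+01, -3.84563041e+01, -2.64218379e-04,
        5.34492749e-03, -1.60187921e-05]), 'tool_pos': array([ 0.17255018, -0.60038899,  0.23075286]), 'ee_rot': array([ 9.90228966e-01,  1.39449996e-01, -1.93326469e-05, -5.40825403e-04]), 'force': array([ 0.00762495, -0.01699187, -0.15678035]), 'torque': array([-0.02792005, -0.04090592, -0.03846069]), 'gripper_force': 0.0, 'opening': 0.999578036179986}
```

View pics/top0.png

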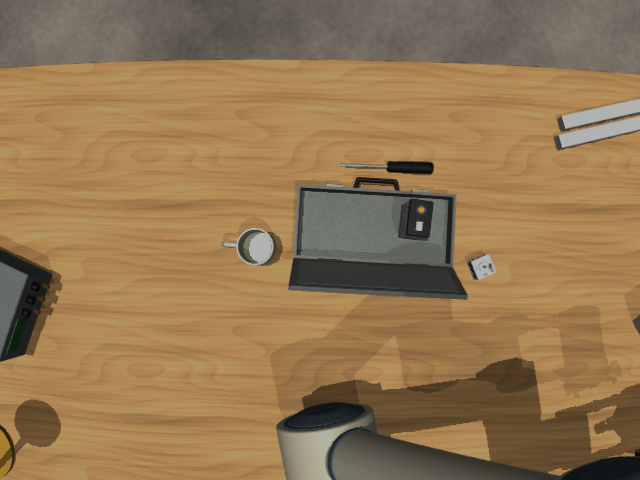

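View pics/scene0.png

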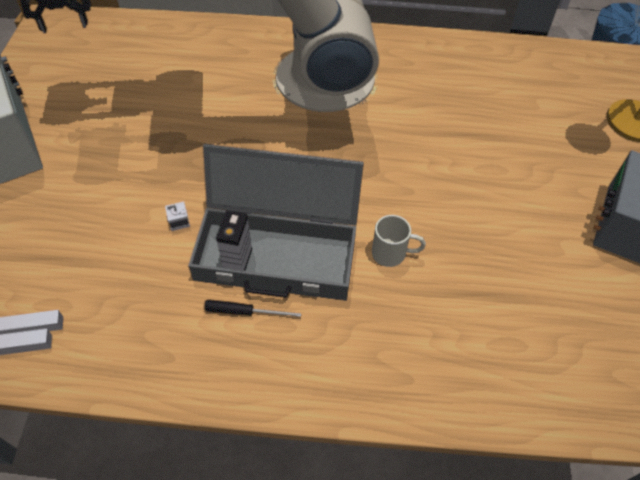

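The top view shows the case spanning about (290–465, 185–297), with the pack's top at (419,218) near the right (-y) end. The mug is at (256,246), the motor at (482,266) and the driver at (390,167). The roomy side is +y (left).

Run:
```python
from h import *
P=np.load('topP.npy');S=np.load('sceneP.npy')
def rect(m,P,l):
    q=P[m][:,:2]; r=cv2.minAreaRect((q*1000).astype(np.float32)); print(l,m.sum(),np.round(r[0],1),np.round(r[1],1),round(r[2],1),'z',np.round(np.percentile(P[m][:,2],[5,50,95]),4))
for n,P in(('top',P),('scene',S)):
    x,y,z=P[...,0],P[...,1],P[...,2]
    roi=(x>.3)&(x<.75)&(y>-.35)&(y<.35)
    def comp(m,tag):
        k,L,st,_=cv2.connectedComponentsWithStats(m.astype(np.uint8))
        for i in range(1,k):
            if st[i,4]>40: rect(L==i,P,n+' '+tag+str(st[i,:4]))
    comp(roi&(z>.052)&(z<.066),'rim')
    comp(roi&(z>.125)&(z<.145),'ptop')
    comp(roi&(z>.15),'lid')
    comp(roi&(z>.08)&(z<.095),'mug')
    comp(roi&(z>.008)&(z<.05),'low')
```

```text
top rim[293 184 163  84] 1593 [612.2 -61.2] [334.  161.7] 87.2 z [0.0542 0.0605 0.0648]
top ptop[405 199  28  39] 881 [ 622.  -139.2] [48.  71.5] 82.7 z [0.1323 0.137  0.1408]
top ptop[291 269 169  14] 651 [508.4 -53.7] [329.1  11.7] 87.5 z [0.1259 0.1352 0.1443]
top lid[289 274 179  26] 2852 [496.9 -54.2] [331.6  46.2] 86.9 z [0.1538 0.1889 0.2041]
top lid[555 456  85  24] 1470 [397.9 -91.9] [396.5  63.7] 59.4 z [0.7354 0.7793 0.8131]
top mug[230 228  44  38] 256 [565.2 185.5] [74.8 75.6] 41.6 z [0.0818 0.0893 0.0938]
top mug[292 261 163  12] 437 [526.3 -54.3] [328.7   9.9] 86.9 z [0.0808 0.0879 0.0944]
top low[341 162  93  12] 594 [739.5 -89.5] [198.6  20.7] 89.9 z [0.0124 0.0227 0.0294]
top low[353 176  46  15] 256 [704.8 -63.6] [95.2 27.6] 86.7 z [0.0297 0.0348 0.0392]
top low[298 188 155  76] 3674 [612.  -61.3] [322.  140.5] 87.1 z [0.0082 0.0102 0.04  ]
top low[240 231  24  31] 102 [573.3 202.7] [31.8 67.9] 64.1 z [0.0092 0.028  0.0484]
top low[304 233  13  23] 71 [573.   75.2] [45.6 19.6] 13.6 z [0.0081 0.0094 0.0118]
top low[297 240  11  16] 57 [566.1  92.3] [20.9 30.9] 84.2 
[... 1007 characters left out ...]
8 227  31  31] 131 [ 632.6 -127. ] [37.7 79.9] 48.5 z [0.0805 0.088  0.0944]
scene low[165 201  24  29] 466 [ 523.5 -292.6] [51.3 43.6] 22.9 z [0.0104 0.0402 0.0454]
scene low[192 213  31  54] 652 [ 594.8 -198.2] [ 48.8 135.6] 87.0 z [0.0084 0.0181 0.0469]
scene low[221 218 132  65] 3334 [598.1 -37.1] [272.9 128.8] 86.8 z [0.0083 0.011  0.0454]
scene low[378 226  28  16] 270 [535.1 188.8] [59.2 24. ] 84.1 z [0.0103 0.0315 0.0485]
scene low[372 238  53  28] 459 [581.4 202.9] [111.5  43.2] 87.2 z [0.0102 0.0287 0.0481]
scene low[189 269 160  30] 1728 [693.5 -64.5] [ 40.3 334.3] 0.1 z [0.0108 0.0329 0.0477]
scene low[203 300  98  17] 636 [739.  -90.2] [199.2  22.7] 89.7 z [0.0132 0.0227 0.0283]
```

```bash
R='{"offset":[[27,-13.5,0],[27,-13.5,0],[27,-13.5,0],[27,-13.5,0],[27,-13.5,0]],"turn":[[0,0,0],[0,0,0],[0,0,0],[0,0,0],[0,0,0]],"gripper":[0,0,0,0,0]}' ; python3 -m jog '{"offset":[[27,-13.5,0],[27,-13.5,0],[27,-13.5,0],[27,-13.5,0],[27,-13.5,0]],"turn":[[0,0,0],[0,0,0],[0,0,0],[0,0,0],[0,0,0]],"gripper":[0,0,0,0,0]}'
python3 -m jog '{"offset":[[27,-13.5,0],[27,-13.5,0],[27,-13.5,0],[27,-13.5,0],[27,-13.5,0]],"turn":[[0,0,0],[0,0,0],[0,0,0],[0,0,0],[0,0,0]],"gripper":[0,0,0,0,0]}'
```

```text
time_s: 0.52
tool_pos: [0.2844, -0.4973, 0.231]
ee_rot: [0.99, 0.139, -0.0, -0.0]
force: [1.6, -0.9, 0.4]
opening: 0.296
gripper_force: 0.0
time_s: 0.93
tool_pos: [0.3956, -0.3951, 0.2311]
ee_rot: [0.99, 0.139, -0.0, -0.0]
force: [0.5, -1.0, -0.2]
opening: 0.001
gripper_force: 0.0
```

```bash
python3 -m jog '{"offset":[[27,-13,0],[27,-13,0],[27,-13,0],[27,-13,0],[27,-13,0]],"turn":[[0,0,0],[0,0,0],[0,0,0],[0,0,0],[0,0,0]],"gripper":[0,0,0,0,0]}'
python3 -m jog '{"offset":[[26,-13,0],[26,-13,0],[26,-13,0],[26,-13,0],[26,-13,0]],"turn":[[0,0,0],[0,0,0],[0,0,0],[0,0,0],[0,0,0]],"gripper":[0,0,0,0,0]}'
python3 -m jog '{"offset":[[0,0,0],[0,0,0],[0,0,0],[0,0,0],[0,0,0]],"turn":[[0,0,6],[0,0,6],[0,0,6],[0,0,5],[0,0,0]],"gripper":[0,0,0,0,0]}'
python3 -c "
from h import *
o=bot.observe();print(o['tool_pos'],o['ee_rot'],o['qpos']);snap('scene','s1')"
```

```text
time_s: 1.35
tool_pos: [0.5075, -0.2953, 0.2311]
ee_rot: [0.99, 0.139, -0.0, -0.0]
force: [0.2, 0.1, 0.0]
opening: 0.002
gripper_force: 0.0
time_s: 1.77
tool_pos: [0.6144, -0.1969, 0.231]
ee_rot: [0.99, 0.14, -0.0, -0.0]
force: [-0.4, -0.5, 0.5]
opening: -0.003
gripper_force: 0.0
time_s: 2.18
tool_pos: [0.6135, -0.1981, 0.2309]
ee_rot: [0.998, -0.063, -0.0, -0.0]
force: [1.0, 0.6, -0.7]
opening: 0.001
gripper_force: 0.0
[ 0.61347806 -0.19808422  0.23091338] [ 9.98016005e-01 -6.29597009e-02 -3.39297610e-04 -1.17456314e-04] [-4.04899887e-01  5.22433303e-01  1.29324758e+00 -6.39061356e-06
  1.32662985e+00  1.29190074e+00]
```

View pics/s1.png

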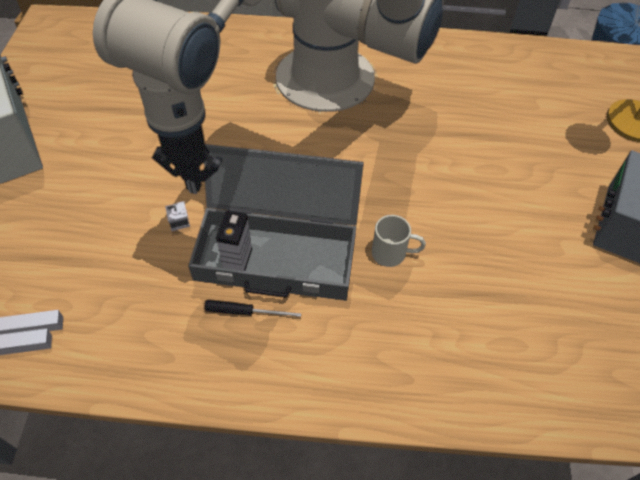

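The closed fingers are at (193,188), on the -y side of the pack (235,225) and clear of the lid. I'll lower them next and then push.

```bash
python3 -m jog '{"offset":[[0,0,30],[0,0,30],[0,0,30],[0,0,30],[0,0,0]],"turn":[[0,0,0],[0,0,0],[0,0,0],[0,0,0],[0,0,0]],"gripper":[0,0,0,0,0]}'
python3 -m jog '{"offset":[[0,-8,0],[0,-8,0],[0,-6,0],[0,-6,0],[0,-6,0]],"turn":[[0,0,0],[0,0,0],[0,0,0],[0,0,0],[0,0,0]],"gripper":[0,0,0,0,0]}'
python3 -m jog '{"offset":[[0,-6,0],[0,-6,0],[0,-6,0],[0,-6,0],[0,-6,0]],"turn":[[0,0,0],[0,0,0],[0,0,0],[0,0,0],[0,0,0]],"gripper":[0,0,0,0,0]}'
python3 -c "
from h import *
o=bot.observe();print(o['tool_pos'],o['force']);s=snap('scene');cv2.imwrite('pics/s2.png',cv2.resize(s['frame'][120:320,120:440,::-1],(800,500)))"
```

```text
time_s: 2.65
tool_pos: [0.6106, -0.1971, 0.1059]
ee_rot: [0.998, -0.059, -0.004, -0.001]
force: [-2.0, -0.0, -0.9]
opening: -0.0
gripper_force: 0.0
time_s: 3.07
tool_pos: [0.6186, -0.1639, 0.1128]
ee_rot: [0.998, -0.06, 0.001, 0.0]
force: [-0.3, -0.9, 1.7]
opening: -0.001
gripper_force: 0.5
time_s: 3.48
tool_pos: [0.6214, -0.1341, 0.1112]
ee_rot: [0.998, -0.061, -0.0, -0.0]
force: [-0.9, -0.7, 0.0]
opening: 0.003
gripper_force: 0.0
[ 0.6213635  -0.13405863  0.11124136] [-0.90072795 -0.74424041  0.01588621]
```

View pics/s2.png

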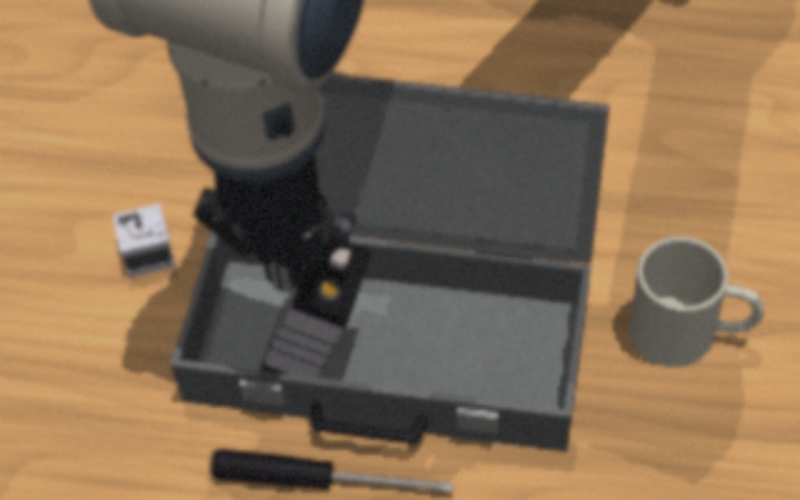

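The pack (top at about (330,290) in the crop) is tilting towards +y, and the forces are small. I'll keep pushing.

```bash
python3 -m jog '{"offset":[[0,-6,0],[0,-6,0],[0,-6,0],[0,-6,0],[0,-6,0]],"turn":[[0,0,0],[0,0,0],[0,0,0],[0,0,0],[0,0,0]],"gripper":[0,0,0,0,0]}'
python3 -m jog '{"offset":[[0,0,0],[0,0,0],[0,0,0],[0,0,0],[0,0,0]],"turn":[[0,0,0],[0,0,0],[0,0,0],[0,0,0],[0,0,0]],"gripper":[0,0,0,0,0]}'
python3 -c "
from h import *
s=snap('scene');cv2.imwrite('pics/s3.png',cv2.resize(s['frame'][120:320,120:440,::-1],(800,500)))"
```

```text
time_s: 3.95
tool_pos: [0.6251, -0.1043, 0.1113]
ee_rot: [0.998, -0.061, -0.0, -0.0]
force: [0.2, 0.2, 0.6]
opening: 0.001
gripper_force: 0.0
time_s: 4.37
tool_pos: [0.625, -0.1052, 0.1113]
ee_rot: [0.998, -0.061, -0.0, 0.0]
force: [-0.9, -0.7, 1.3]
opening: 0.002
gripper_force: 0.0
```

View pics/s3.png

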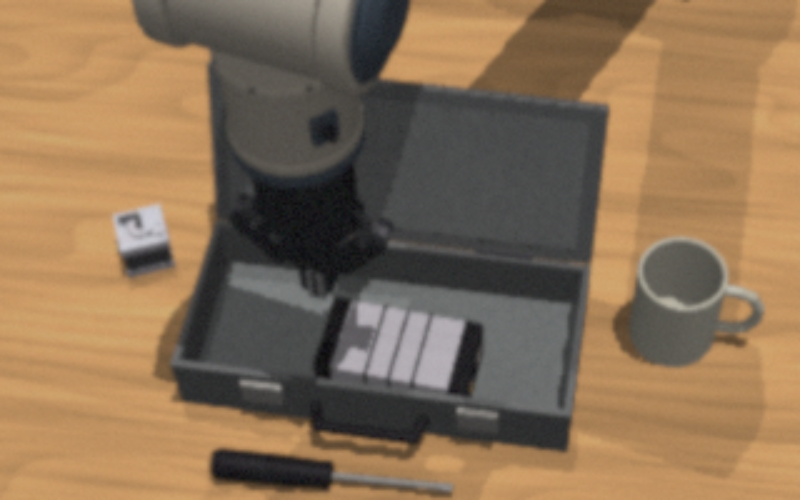

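The pack lies flat at about (325–480, 295–395) in the crop. Next I'll confirm its height, then raise the arm and go behind the lid.

```bash
python3 -m jog '{"offset":[[0,0,-32],[0,0,-32],[0,0,-32],[0,0,-32],[0,0,-32]],"turn":[[0,0,0],[0,0,0],[0,0,0],[0,0,0],[0,0,0]],"gripper":[0,0,0,0,0]}'
python3 -m jog '{"offset":[[-25,-4,0],[-25,-4,0],[-25,-4,0],[-25,-4,0],[-25,-4,0]],"turn":[[0,0,0],[0,0,0],[0,0,0],[0,0,0],[0,0,0]],"gripper":[0,0,0,0,0]}'
python3 -m jog '{"offset":[[-25,-4,0],[-25,-4,0],[-25,-4,0],[0,0,0],[0,0,0]],"turn":[[0,0,0],[0,0,0],[0,0,0],[0,0,-4],[0,0,0]],"gripper":[0,0,0,0,0]}'
python3 - <<'E'
from h import *
s=snap('scene');P=cloud(s);x,y,z=P[...,0],P[...,1],P[...,2]
m=(x>.57)&(x<.67)&(y>-.15)&(y<.08)&(z>.03)&(z<.09)
m=cv2.morphologyEx(m.astype(np.uint8),cv2.MORPH_OPEN,np.ones((3,3)))>0
print(cv2.minAreaRect((P[m][:,:2]*1000).astype(np.float32)),np.percentile(z[m],[5,50,95]))
m=(z>.185)&(z<.215)&(x>.44)&(x<.56)&(y<.1)&(y>-.2)
print('lid x',np.percentile(x[m],[1,50,99]),z[m].max())
o=bot.observe();print(o['tool_pos'],o['qpos'])
E
```

```text
time_s: 4.83
tool_pos: [0.6247, -0.1051, 0.2729]
ee_rot: [0.998, -0.061, -0.0, -0.0]
force: [0.8, 0.6, -0.6]
opening: 0.0
gripper_force: 0.0
time_s: 5.25
tool_pos: [0.5021, -0.0697, 0.2713]
ee_rot: [0.998, -0.061, 0.0, 0.0]
force: [0.3, 0.2, 0.3]
opening: 0.0
gripper_force: 0.0
time_s: 5.67
tool_pos: [0.4294, -0.0487, 0.2716]
ee_rot: [1.0, -0.024, 0.0, 0.0]
force: [0.6, -0.2, 0.6]
opening: 0.002
gripper_force: 0.0
((631.9603881835938, -45.832130432128906), (132.98825073242188, 75.23175048828125), 82.90752410888672) [0.04259643 0.05192338 0.05553294]
lid x [0.46916808 0.48284805 0.49518852] 0.20950898398619078
[ 0.43043495 -0.04903883  0.27165693] [-2.51430580e-01  1.75428111e-01  1.72900788e+00 -2.87125452e-05
  1.23611427e+00  1.37183461e+00]
```

```bash
python3 -m jog '{"offset":[[0,0,25],[0,0,25],[0,0,25],[0,0,25],[0,0,0]],"turn":[[0,0,0],[0,0,0],[0,0,0],[0,0,0],[0,0,0]],"gripper":[0,0,0,0,0]}'
python3 -m jog '{"offset":[[10,0,0],[10,0,0],[8,0,0],[8,0,0],[8,0,0]],"turn":[[0,0,0],[0,0,0],[0,0,0],[0,0,0],[0,0,0]],"gripper":[0,0,0,0,0]}'
python3 -m jog '{"offset":[[8,0,0],[8,0,0],[8,0,0],[8,0,0],[8,0,0]],"turn":[[0,0,0],[0,0,0],[0,0,0],[0,0,0],[0,0,0]],"gripper":[0,0,0,0,0]}'
```

```text
time_s: 6.13
tool_pos: [0.4292, -0.0488, 0.1679]
ee_rot: [1.0, -0.027, -0.003, -0.001]
force: [-1.6, -0.3, -0.6]
opening: -0.001
gripper_force: 0.0
time_s: 6.55
tool_pos: [0.4754, -0.0513, 0.1721]
ee_rot: [1.0, -0.026, 0.0, 0.0]
force: [-4.2, -0.2, 2.7]
opening: -0.0
gripper_force: 2.2
time_s: 6.97
tool_pos: [0.5162, -0.0535, 0.1726]
ee_rot: [1.0, -0.026, 0.002, 0.0]
force: [-4.5, -0.4, 3.6]
opening: 0.002
gripper_force: 2.1
```

Contact is at about 4 N, as expected. Now I'll follow the arc over and down.

```bash
python3 -m jog '{"offset":[[10,0,0],[10,0,0],[10,0,0],[10,0,2],[10,0,4]],"turn":[[0,0,0],[0,0,0],[0,0,0],[0,0,0],[0,0,0]],"gripper":[0,0,0,0,0]}'
python3 -m jog '{"offset":[[9,0,4],[9,0,4],[8,0,6],[8,0,6],[8,0,6]],"turn":[[0,0,0],[0,0,0],[0,0,0],[0,0,0],[0,0,0]],"gripper":[0,0,0,0,0]}'
python3 -c "
from h import *
s=snap('scene');cv2.imwrite('pics/s4.png',cv2.resize(s['frame'][120:320,120:440,::-1],(800,500)))"
```

```text
time_s: 7.38
tool_pos: [0.5655, -0.0559, 0.1652]
ee_rot: [1.0, -0.026, 0.0, -0.0]
force: [-1.2, 0.1, 4.4]
opening: 0.001
gripper_force: 1.8
time_s: 7.8
tool_pos: [0.6066, -0.0581, 0.1384]
ee_rot: [1.0, -0.026, -0.0, -0.0]
force: [-4.9, -0.3, 0.7]
opening: -0.001
gripper_force: 1.3
```

View pics/s4.png

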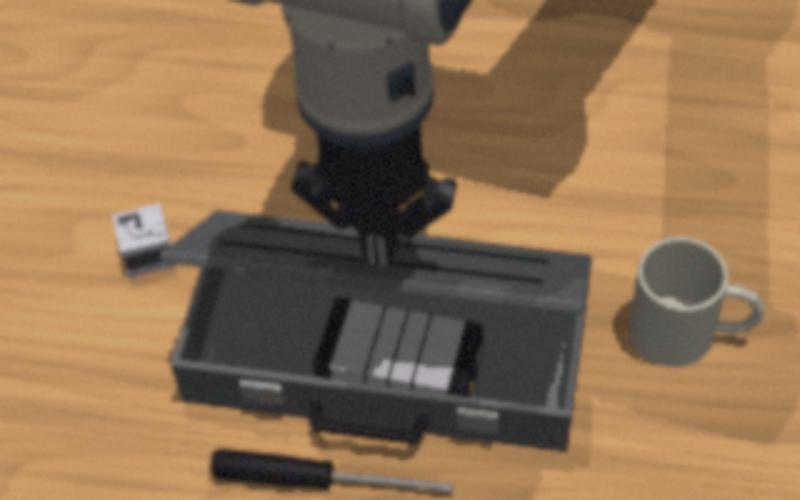

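The lid is now at about 40°, with the fingertip on its outer face at (375,250). I'll continue down.

```bash
python3 -m jog '{"offset":[[5,0,5],[5,0,6],[4,0,7],[4,0,8],[3,0,8]],"turn":[[0,0,0],[0,0,0],[0,0,0],[0,0,0],[0,0,0]],"gripper":[0,0,0,0,0]}'
python3 -m jog '{"offset":[[3,0,8],[3,0,8],[2,0,7],[1,0,5],[0,0,3]],"turn":[[0,0,0],[0,0,0],[0,0,0],[0,0,0],[0,0,0]],"gripper":[0,0,0,0,0]}'
```

```text
time_s: 8.27
tool_pos: [0.6282, -0.0593, 0.1048]
ee_rot: [1.0, -0.026, 0.001, 0.0]
force: [0.0, 0.3, 3.6]
opening: 0.005
gripper_force: 1.3
time_s: 8.68
tool_pos: [0.6361, -0.0596, 0.0734]
ee_rot: [1.0, -0.026, -0.0, -0.0]
force: [1.3, -0.7, 1.9]
opening: -0.002
gripper_force: 1.1
```

```bash
python3 -m jog '{"offset":[[0,0,2],[0,0,2],[0,0,1],[0,0,0],[0,0,0]],"turn":[[0,0,0],[0,0,0],[0,0,0],[0,0,0],[0,0,0]],"gripper":[0,0,0,0,0]}'
```

```text
time_s: 9.1
tool_pos: [0.6363, -0.0596, 0.07]
ee_rot: [1.0, -0.026, 0.0, 0.0]
force: [-0.2, -0.3, 8.2]
opening: 0.001
gripper_force: 3.8
```

```bash
python3 -m jog '{"offset":[[0,0,1],[0,0,1],[0,0,0],[0,0,0]],"turn":[[0,0,0],[0,0,0],[0,0,0],[0,0,0]],"gripper":[0,0,0,0]}'
python3 -m jog '{"offset":[[0,0,-10],[0,0,-25],[0,0,-35],[0,0,-35],[0,0,-35]],"turn":[[0,0,0],[0,0,0],[0,0,0],[0,0,0],[0,0,0]],"gripper":[0,0,0,0,0]}'
python3 -m jog '{"offset":[[-30,0,-10],[-30,0,-10],[-30,0,-10],[-30,0,0],[-30,0,0]],"turn":[[0,0,0],[0,0,0],[0,0,0],[0,0,0],[0,0,0]],"gripper":[0,0,0,0,0]}'
python3 - <<'E'
from h import *
s=snap('scene','s5');P=cloud(s);x,y,z=P[...,0],P[...,1],P[...,2]
for a in np.arange(.55,.69,.03):
    m=(abs(x-a)<.008)&(y>-.2)&(y<.08)&(z<.11);print(round(a,2),m.sum(),np.percentile(z[m],[5,50,95]))
E
```

```text
time_s: 9.43
tool_pos: [0.6364, -0.0596, 0.0698]
ee_rot: [1.0, -0.026, 0.001, 0.0]
force: [-9.6, 1.1, 35.2]
opening: 0.001
gripper_force: 17.6
time_s: 9.85
tool_pos: [0.6354, -0.0594, 0.2088]
ee_rot: [1.0, -0.026, -0.0, -0.0]
force: [1.1, -0.7, -0.3]
opening: -0.0
gripper_force: 0.0
time_s: 10.27
tool_pos: [0.4847, -0.0516, 0.2379]
ee_rot: [1.0, -0.026, 0.0, 0.0]
force: [0.5, -0.3, -0.1]
opening: 0.003
gripper_force: 0.0
0.55 771 [0.06785523 0.07127328 0.07480081]
0.58 829 [0.06823122 0.07155549 0.07499867]
0.61 852 [0.06783032 0.07121498 0.07487813]
0.64 898 [0.0684278  0.07158742 0.07501156]
0.67 1032 [0.02666891 0.07066694 0.07443767]
```

View pics/s5.png

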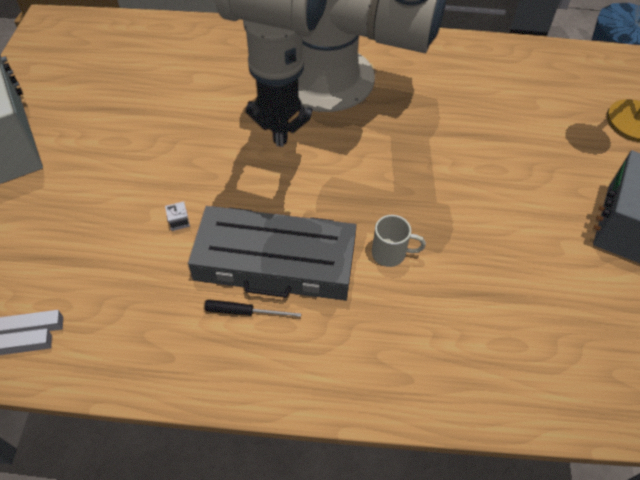

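The case (190–355, 208–297) is shut, with the lid level at z = 71 mm. The mug, motor and driver are unmoved, and the arm is clear.

```bash
python3 -c "
from station import bot
print(bot.sign_off())"
```

```text
the job is handed in; nothing more can be done
None
```

The pack was pushed over and lies flat in the case, the lid is shut (level at about 71 mm), the mug, motor and screwdriver look unmoved, and the arm is drawn back; the job was handed in at about 10 s of the 48 s, but sign-off returned no verdict.

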